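# Sort slide boxes by heft

### The arm

A 6-joint arm with a two-finger parallel gripper is mounted at the origin on a cart in front of the work surface, level with it; the furniture and walls round the work are solid. World frame = base frame: x ahead of the robot, y to its left, z up, the work surface at z = 0. Lengths are in m, angles in rad, forces in N, time in s.
With the tool pointing down it reaches from about 0.375 to 0.9 m from the base axis. Payload 3.1 kg.
Tool frame: the origin (TCP) lies on the centre line of the jaws, within the pads' length; the fingertips stand 25 mm ahead of it and the grasp point (between the pads) lies 6 mm ahead of it (manip.tips_ahead is the distance from the TCP to the fingertips, in m); z points along the fingers, y is the direction in which the jaws open and shut (so a half turn about z gives the same grasp; the last joint's range is limited). The gripper opens to 85 mm and grips with 20 to 120 N. Pads are 22 mm wide; open, the fingers measure 114 mm over their backs; the gripper's body (76 mm by 85 mm) begins 54 mm behind the grasp point. The pads swing forward as they close: fully open they stand 13 mm farther back than shut.
Start: joints at [-1.323, 0.527, 1.433, -0, 1.181, -0.178], TCP at [0.259, -0.569, 0.256] pointing down, gripper open.
Joint ranges: [-3.08, 3.08], [-0.75, 2.2], [0.22, 2.44], [-1.43, 4.57], [0, 2.65], [-2.85, 2.85]. Speed limits (rad/s): [2.79, 2.79, 3.14, 3.14, 3.14, 3.14].

### API

Orientations are given as a unit quaternion [x, y, z, w].
In Python, from station import manip gives the robot as it stands.
- The arm moves only by the tool play_rows, never from a script. Its argument "steps" is a list that holds one entry, the list of rows, each a list of 6 numbers: the shift along the tool's x, y, z in m, then the turn, a rotation vector about the tool's x, y, z in degrees. In form: [[[x, y, z, rx, ry, rz], ...]]. A call has 1 to 10 rows; each row shifts and turns the commanded pose from where the row before left it, along the tool's axes as they then stand; what a row does not reach is not made up. A row lasts 1/8 s, in which the tool goes at most 62.5 mm and 10.7 degrees, less where a joint would pass 70% of its speed; a pose out of reach is approached as far as the arm can. A call is refused whole if a number of a shift passes 0.0625 or a number of a turn 10.7, either way. A call with a gripper value outside its range is refused whole. "fingers" is the opening, from 0 (shut) to 1 (fully open), set as the call begins (left out, the last holds). The fingers move at their own pace and stop on an object; "squeeze" is the grip in N (left out, the last holds). Time passes only in rows, so rows that do not move let the fingers close. It gives the time, the measured TCP pose, the force and the opening at its end, in the units of the state.
- manip.sense(): the state, without advancing time (a new reading comes with each control period).
- manip.snapshot(name): name is "scene" or "top" or "wrist"; returns a dict with "img" (400x640x3 uint8, red, green, blue), "K" (3x3 intrinsics, pixels), "k1" (the pictures are not rectified: a ray, as slopes to the right and down, at radius r is drawn at 1 + k1 r^2 times it, then the intrinsics apply), "world_from_camera" (4x4, takes a point from camera to world coordinates). Camera axes: x right, y down, z forward; pixel columns grow to the right and rows downward; lengths in m; the calibration is good to about 2 mm. A picture is of the moment at which its call begins. There is no depth.
- manip.sign_off(): hands the job in, once; it reports no verdict.
Trained networks look in a picture, given as the dict that the camera call returned (one of the last four; its "shot" number tells which), for a name from the list of things; names that differ only in an ending like _2 or _b are one class to them, and where a whole thing is asked for, a point or a joint stands for the part that bears it (a point fixed in the world has none). Each returns a list of dicts, best first, with "score" (0 to 1); they miss things now and then, are a little off and sometimes report something else, mostly with a low value. They report only what shows in the picture. A call takes as long as a camera call. They do not tell look-alikes from the thing itself.
- manip.regions_of(label, picture): "pixels" (400x640 bool, what is visible of it) and "rect" ([left, top, right, bottom] in pixels, round what is visible of it).
- manip.pinpoint(label, picture): "point" ([column, row] in pixels: a listed point, or the origin of a listed thing).
The state is a dict: "t": time; "q": joint angles; "qd": joint speeds; "tau": joint torques, N m; "tcp_pos": TCP position; "tool_rot": TCP orientation; "force": force on the tool from outside, world axes, zero at the start; "ft_torque": the same for the moment, N m; "finger_gap": opening from 0.0 (shut) to 1.0 (fully open).
Only numpy, scipy, OpenCV 4.12 (cv2) and the standard library are available. Lean on these libraries where they do the work, as an engineer would, in place of code of your own. Each camera call takes 0.05 s, during which the arm holds its last target.

### The job

Two closed white slide boxes look the same but hold different numbers of slides: heft each one, and put every box that weighs more than 300 g in the steel tray with the rim, and every lighter one on the flat white board (both may belong in the same place). Each box must end lying flat on its base, wholly on its tray or board and not on the other box. The cardboard is thin and the slides are glass: grip lightly, about 10 N and never more than 25 N a finger, set the boxes down softly rather than dropping them, and leave the other things on the bench alone.

Things in the scene. Friction and masses are not known exactly. Their poses are not given: they have to be found in the camera images.
- box_a: one of two outwardly identical closed white cardboard slide boxes, 53 (x) x 77 (y) x 22 (z) mm; the weight of its contents differs from run to run (whole box 80 to 500 g) and cannot be seen. Origin at the centre of its underside, z up.
- box_b: one of two outwardly identical closed white cardboard slide boxes, 53 (x) x 77 (y) x 22 (z) mm; the weight of its contents differs from run to run (whole box 80 to 500 g) and cannot be seen. Origin at the centre of its underside, z up.
- rim_tray: fixed shallow steel tray with a raised rim, 240 (x) x 160 (y) mm outside, 232 x 152 mm inside; its inner floor is 4 mm and its rim 14 mm above the worktop. Origin under its centre at worktop height, x along its long side, z up. Place for boxes heavier than 300 g.
- flat_board: fixed flat white board without a rim, 240 (x) x 160 (y) mm, on small feet; its top is 12 mm above the worktop. Origin under its centre at worktop height, x along its long side, z up. Place for lighter boxes.
- bench_timer: loose bench timer, 64 x 68 x 19 mm, a bystander. Origin at the centre of its underside.
- small_crucible: loose porcelain crucible, 41 mm wide, 34 mm high, a bystander. Origin at the centre of its underside.
- rubber_stopper: loose black rubber stopper, 40 mm wide, 24 mm high, a bystander. Origin at the centre of its underside.
Mind the look-alikes: they are no part of the job. What is shaped like the box_a but blue or green is not meant. What is shaped like the box_b but orange is not meant.

How it is judged:
By the outcome, as a careful person would: the job done as asked, in the order asked, and still so for the second after the job is handed in, with the robot touching nothing.
It also fails if it takes over 64 s, if anything falls off the work surface, if the arm or the gripper's body presses on something with over 40 N, if the wrist force passes 120 N, or if a joint passes its speed limit or range.

## Working session

There is one attempt and no reset: what is moved stays moved. The work goes in short steps, Python scripts to look and compute and a tool call to move; the robot and the scene stay as the last step left them, time stands still between calls to the robot, and variables do not carry over. Pictures are saved under pics/ and viewed, and the job is handed in when it is done.

Besides the shell and the picture viewer there is one more tool, called after "Emit:" as a command line: name --argument value ..., lists and objects as JSON in quotes. play_rows: Moves the arm, as the interface text tells. Its arguments: {"type":"object","properties":{"steps":{"type":"array"},"fingers":{"type":"number"},"squeeze":{"type":"number"}},"required":["steps"]}

```bash
mkdir -p pics; ls; cat > h.py <<'E'
import numpy as np, cv2
from station import manip
def save(p,n,pts=()):
    im=cv2.cvtColor(p["img"],cv2.COLOR_RGB2BGR).copy()
    for u in pts: cv2.circle(im,(int(u[0]),int(u[1])),3,(0,0,255),1)
    cv2.imwrite(f"pics/{n}.png",im)
def ray(p,uv):
    K=np.array(p["K"]);k1=p["k1"];T=np.array(p["world_from_camera"])
    uv=np.atleast_2d(np.array(uv,float))
    d=np.array([k1,0,0,0,0],float)
    n=cv2.undistortPoints(uv[:,None,:],K,d)[:,0]
    r=np.c_[n,np.ones(len(n))]@T[:3,:3].T
    return T[:3,3],r
def atz(p,uv,z):
    o,r=ray(p,uv); return o+r*((z-o[2])/r[:,2])[:,None]
def proj(p,X):
    T=np.linalg.inv(np.array(p["world_from_camera"]));X=np.atleast_2d(X)
    c=X@T[:3,:3].T+T[:3,3]; s=c[:,:2]/c[:,2:]; s=s*(1+p["k1"]*(s**2).sum(1,keepdims=True))
    K=np.array(p["K"]); return s@K[:2,:2].T+K[:2,2]
E
python3 - <<'E'
from h import *
s=manip.sense();print(s)
for n in("scene","top"):
    p=manip.snapshot(n);save(p,n+"0");print(n,p["K"],p["k1"],np.round(p["world_from_camera"],3))
    for l in("box_a","rim_tray","flat_board","bench_timer","small_crucible","rubber_stopper"):
        for r in manip.regions_of(l,p): print(l,round(r["score"],2),r["rect"],r["pixels"].sum())
        for r in manip.pinpoint(l,p): print("  pt",l,round(r["score"],2),np.round(r["point"],1),atz(p,r["point"],0).round(3))
E
```

```text
pics
{'t': 0.0, 'q': array([-1.32248855e+00,  5.28449861e-01,  1.43390644e+00,  3.36138795e-06,
        1.18136883e+00, -1.78455129e-01]), 'qd': array([-0.00057924,  0.00090299, -0.00134006,  0.0001527 ,  0.00019389,
       -0.00060053]), 'tau': array([ 1.51881586e-04, -4.42346227e+01, -1.78020483e+01, -1.82121362e-04,
        8.39654880e-03,  3.00779028e-06]), 'tcp_pos': array([ 0.25859319, -0.56827371,  0.25534225]), 'tool_rot': array([ 9.77320007e-01,  2.11765121e-01, -3.56789617e-05, -1.06564157e-03]), 'force': array([ 0.07457513, -0.08031328, -0.36793121]), 'ft_torque': array([-0.00982098,  0.03661427, -0.00841   ]), 'finger_gap': 1.0011735707242193}
scene [[491.6657885    0.         325.07446   ]
 [  0.         491.6657885  192.91099309]
 [  0.           0.           1.        ]] -0.14340776468969063 [[-0.8   -0.341  0.493  0.043]
 [-0.6    0.443 -0.666  0.728]
 [ 0.009 -0.829 -0.559  0.627]
 [ 0.     0.     0.     1.   ]]
box_a 0.97 [372.1, 235.2, 415.7, 268.2] 982
box_a 0.92 [276.0, 196.1, 311.7, 231.1] 834
box_a 0.81 [340.2, 201.3, 371.5, 235.3] 763
box_a 0.76 [291.1, 170.0,
[... 1646 characters left out ...]
0.67 [334.1 164.8] [[ 0.651 -0.015  0.   ]]
  pt box_a 0.58 [369.1 237. ] [[ 0.464 -0.102  0.   ]]
rim_tray 0.68 [400.0, 157.7, 481.6, 257.4] 5937
rim_tray 0.63 [196.7, 154.6, 257.7, 250.7] 5539
  pt rim_tray 0.8 [227.4 199.8] [[0.563 0.264 0.   ]]
flat_board 0.76 [400.8, 157.9, 480.3, 256.5] 5935
  pt flat_board 0.63 [437.9 208. ] [[ 0.535 -0.279  0.   ]]
bench_timer 0.59 [394.4, 101.9, 430.7, 135.8] 652
  pt bench_timer 0.82 [411.2 117.4] [[ 0.775 -0.219  0.   ]]
small_crucible 0.53 [273.5, 112.1, 288.6, 124.5] 194
  pt small_crucible 0.47 [283.8 122.9] [[0.765 0.116 0.   ]]
rubber_stopper 0.58 [339.1, 116.7, 351.0, 130.7] 201
  pt rubber_stopper 0.46 [346.5 124.6] [[ 0.758 -0.049  0.   ]]
```

View pics/scene0.png

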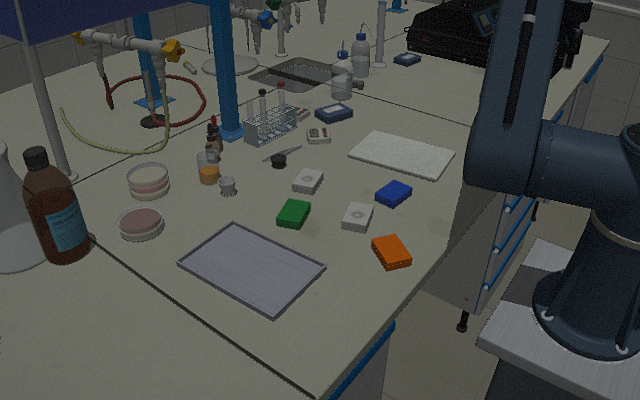

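View pics/top0.png

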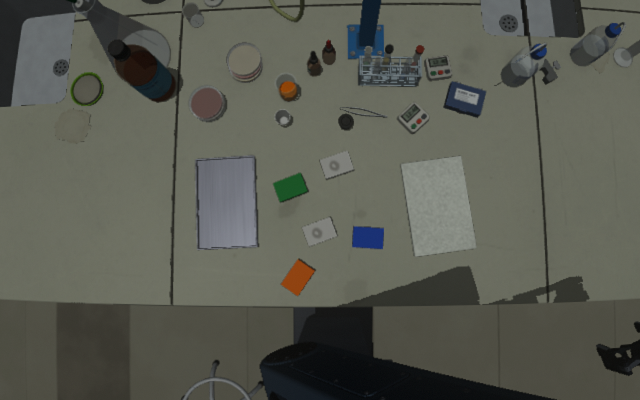

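The white boxes are at about (319,231) and (336,165) in the top view, and (358,217) and (308,181) in the scene view. The blue, green and orange ones are look-alikes. The steel tray is on the left, with its centre near (227,201), and the white board is on the right, near (438,206). Next I'll fit the poses.

```bash
cat >> h.py <<'E'
from scipy.optimize import minimize
def fit(views,dims,z0,x0,h):
    # views: list of (pic, mask); returns x,y,yaw maximizing IoU of silhouettes
    def sil(p,v):
        c,s=np.cos(v[2]),np.sin(v[2]);P=[]
        for a in(-.5,.5):
            for b in(-.5,.5):
                for z in(z0,z0+h):
                    X,Y=a*dims[0],b*dims[1];P.append([v[0]+c*X-s*Y,v[1]+s*X+c*Y,z])
        q=proj(p,np.array(P)); m=np.zeros((400*4,640*4),np.uint8)
        cv2.fillConvexPoly(m,cv2.convexHull(np.round((q*4+1.5)*16).astype(np.int32)),1,shift=4)
        return m
    def cost(v):
        t=0
        for p,m in views:
            M=cv2.resize(m.astype(np.uint8),None,fx=4,fy=4,interpolation=cv2.INTER_LINEAR)
            S=sil(p,v); t+=1-(M&S).sum()/((M|S).sum()+1)
        return t/len(views)
    best=None
    for y in np.arange(0,np.pi,np.pi/8):
        s=np.array([[x0[0],x0[1],y]]*4);s[1,0]+=.012;s[2,1]+=.012;s[3,2]+=.25
        r=minimize(cost,s[0],method="Nelder-Mead",options=dict(initial_simplex=s,xatol=1e-4,fatol=1e-4,maxiter=80))
        if best is None or r.fun<best.fun:best=r
    return best.x,best.fun
E
python3 - <<'E'
from h import *
print(manip.tips_ahead)
ps=manip.snapshot("scene");pt=manip.snapshot("top")
def near(label,p,X):
    u=proj(p,X)[0];b=None
    for r in manip.regions_of(label,p):
        c=np.argwhere(r["pixels"]).mean(0)[::-1];d=np.linalg.norm(c-u)
        if b is None or d<b[0]: b=(d,r["pixels"])
    return b[1]
for n,X in(("near",[.477,.027,.011]),("far",[.653,-.019,.011])):
    ms=near("box_a",ps,X);mt=near("box_a",pt,X)
    for v in([(ps,ms),(pt,mt)],[(ps,ms)],[(pt,mt)]): print(n,fit(v,(.053,.077),0,X,.022))
for l,X,h in(("rim_tray",[.557,.264,0],.014),("flat_board",[.537,-.276,0],.012)):
    ms=near(l,ps,X);mt=near(l,pt,X)
    for v in([(ps,ms),(pt,mt)],[(ps,ms)],[(pt,mt)]): print(l,fit(v,(.24,.16),0,X,h))
pw=manip.snapshot("wrist");save(pw,"wrist0");print(pw["K"],np.round(pw["world_from_camera"],3))
E
```

```text
0.025
near (array([0.48063573, 0.0220364 , 3.51726504]), np.float64(0.12037575094070962))
near (array([0.48066058, 0.01902596, 3.56094752]), np.float64(0.10210808738980448))
near (array([0.4799035 , 0.02462593, 3.51129087]), np.float64(0.11091351553725193))
far (array([ 0.64895474, -0.02136386,  0.3309051 ]), np.float64(0.09885472105855775))
far (array([ 0.65017029, -0.0249307 ,  0.32782083]), np.float64(0.05729839453773755))
far (array([ 0.64835654, -0.02059642,  3.45609755]), np.float64(0.10381665449233013))
rim_tray (array([0.55760044, 0.26600464, 3.18754227]), np.float64(0.05367789285829533))
rim_tray (array([0.55859934, 0.26358771, 3.18383055]), np.float64(0.04598388918391316))
rim_tray (array([0.55697851, 0.26799594, 3.18912535]), np.float64(0.05322453220203249))
flat_board (array([ 0.54184026, -0.27825805,  0.12960238]), np.float64(0.05566156186064625))
flat_board (array([ 0.5436308 , -0.28522538,  0.11201316]), np.float64(0.07280935293436741))
flat_board (array([ 0.54169248, -0.27764977,  0.12517945]), np.float64(0.025649763018493865))
[[348.79125857   0.         317.46062501]
 [  0.         348.79125857 202.39523308]
 [  0.           0.           1.        ]] [[ 0.413 -0.877 -0.245  0.32 ]
 [-0.911 -0.398 -0.111 -0.541]
 [-0.     0.269 -0.963  0.373]
 [ 0.     0.     0.     1.   ]]
```

View pics/wrist0.png

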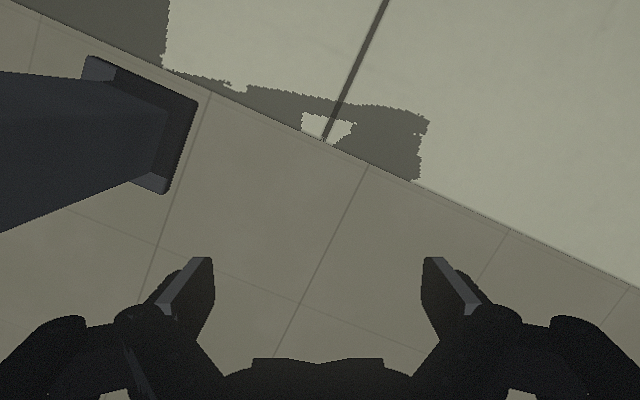

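```bash
cat >> h.py <<'E'
from scipy.spatial.transform import Rotation as R
import json
def yawx(q): return np.arctan2(*R.from_quat(q).as_matrix()[[1,0],0])
def plan(target,yaw,n,ease=True,start=None,level=True):
    """rows from the current pose to target xyz with tool x at yaw (rad), tool down"""
    s=manip.sense(); p=np.array(s["tcp_pos"]);q=R.from_quat(s["tool_rot"])
    if start is not None: p=np.array(start[0],float);q=start[1]
    g=R.from_euler("z",yaw)*R.from_euler("x",np.pi)
    tot=(q.inv()*g).as_rotvec(); p0=p.copy();q0=q
    t=np.linspace(0,1,n+1)
    if ease: t=np.interp(t,[0,1],[0,1]); t=0.35*t+0.65*(3*t**2-2*t**3)
    rows=[]
    for k in range(1,n+1):
        want=p0+t[k]*(np.array(target)-p0); wq=q0*R.from_rotvec(tot*t[k])
        d=np.round(q.inv().apply(want-p),4); r=np.round(np.degrees((q.inv()*wq).as_rotvec()),1)
        rows.append([float(v)+0.0 for v in d]+[float(v)+0.0 for v in r])
        p=p+q.apply(d); q=q*R.from_rotvec(np.radians(r))
    m=np.abs(np.array(rows)).max(0); print("max",m)
    for i in range(0,n,10): print(json.dumps([rows[i:i+10]]))
    print("end",p.round(4),np.degrees(yawx(q.as_quat())).round(2)); return p,q
E
python3 - <<'E'
from h import *
plan([.50,0.02,.25],np.radians(111),16)
E
```

```text
max [5.25e-02 2.16e-02 6.00e-04 0.00e+00 0.00e+00 7.20e+00]
[[[0.0135, -0.0127, 0.0002, 0.0, 0.0, -2.5], [0.0205, -0.0177, 0.0003, 0.0, 0.0, -3.7], [0.0274, -0.0207, 0.0003, 0.0, 0.0, -4.7], [0.0341, -0.0216, 0.0004, 0.0, 0.0, -5.5], [0.0403, -0.0204, 0.0004, 0.0, 0.0, -6.1], [0.0457, -0.0174, 0.0005, 0.0, 0.0, -6.7], [0.0498, -0.0124, 0.0005, 0.0, 0.0, -6.9], [0.0521, -0.0066, 0.0006, 0.0, 0.0, -7.2], [0.0525, 0.0001, 0.0005, 0.0, 0.0, -7.1], [0.0509, 0.0063, 0.0005, 0.0, 0.0, -7.0]]]
[[[0.0474, 0.0119, 0.0005, 0.0, 0.0, -6.6], [0.0423, 0.0161, 0.0004, 0.0, 0.0, -6.2], [0.036, 0.0182, 0.0004, 0.0, 0.0, -5.5], [0.0289, 0.0184, 0.0004, 0.0, 0.0, -4.6], [0.0216, 0.0163, 0.0002, 0.0, 0.0, -3.7], [0.0141, 0.0122, 0.0002, 0.0, 0.0, -2.5]]]
end [0.5  0.02 0.25] 110.95
```

Emit:
play_rows --steps '[[[0.0135,-0.0125,0,0,0,-2.5],[0.0205,-0.0175,0,0,0,-3.7],[0.0275,-0.0205,0,0,0,-4.7],[0.034,-0.0215,0,0,0,-5.5],[0.04,-0.0205,0,0,0,-6.1],[0.0455,-0.0175,0,0,0,-6.7],[0.05,-0.0125,0,0,0,-6.9],[0.052,-0.0065,0,0,0,-7.2],[0.0525,0,0,0,0,-7.1],[0.051,0.0065,0,0,0,-7.0]]]' --fingers 1 --squeeze 20

```text
t: 3.1
tcp_pos: [0.4187, -0.1762, 0.2565]
tool_rot: [0.754, 0.657, 0.0, -0.0]
force: [1.3, 0.9, -0.1]
finger_gap: 1.001
```

Emit:
play_rows --steps '[[[0.0475,0.012,0,0,0,-6.6],[0.0425,0.016,0,0,0,-6.2],[0.036,0.018,0,0,0,-5.5],[0.029,0.0185,0,0,0,-4.6],[0.0215,0.0165,0,0,0,-3.7],[0.014,0.012,0,0,0,-2.5],[0,0,0,0,0,0]]]'

```text
t: 3.98
tcp_pos: [0.4998, 0.0207, 0.2564]
tool_rot: [0.566, 0.825, -0.0, -0.0]
force: [-0.6, -0.2, -0.1]
finger_gap: 1.001
```

```bash
python3 - <<'E'
from h import *
s=manip.sense();print(s["t"],s["tcp_pos"],np.degrees(yawx(s["tool_rot"])),s["force"],s["q"])
p=manip.snapshot("wrist");save(p,"wrist1")
for r in manip.regions_of("box_a",p):
    c=np.argwhere(r["pixels"]).mean(0)[::-1];X=atz(p,c,.015)[0]
    print(round(r["score"],2),np.round(r["rect"]),r["pixels"].sum(),X.round(3),np.median(p["img"][r["pixels"]],axis=0),fit([(p,r["pixels"])],(.053,.077),0,X,.022))
s=manip.sense();print(s["t"],s["force"])
E
```

```text
3.975 [0.49980036 0.02068847 0.25636079] 111.10388084176283 [-0.60034294 -0.17115828 -0.10130172] [-1.82333648e-01  3.60467243e-01  1.73992247e+00 -1.20099825e-04
  1.04131744e+00 -5.50605186e-01]
0.93 [397. 100. 460. 175.] 4300 [0.59  0.097 0.015] [ 52. 113.  63.] (array([0.59066173, 0.09609153, 3.5009893 ]), np.float64(0.06312356101304684))
0.86 [273. 125. 326. 198.] 3831 [0.478 0.024 0.015] [111. 109. 103.] (array([0.47856059, 0.02327641, 0.36557729]), np.float64(0.04987461254497594))
0.79 [398. 221. 456. 290.] 2704 [ 0.64  -0.015  0.015] [153. 153. 145.] (array([ 0.64749588, -0.02282602,  0.35351204]), np.float64(0.2860820461717323))
0.78 [165.  18. 257. 120.] 4753 [0.364 0.079 0.015] [174.  93.  25.] (array([0.36614235, 0.07763972, 4.12276295]), np.float64(0.07666439224095911))
0.71 [214. 218. 285. 298.] 3321 [ 0.462 -0.095  0.015] [ 42.  70. 136.] (array([ 0.46244568, -0.09832705, -0.08646236]), np.float64(0.05113309352517981))
4.075 [-0.03384288 -0.19712031 -0.78874367]
```

View pics/wrist1.png

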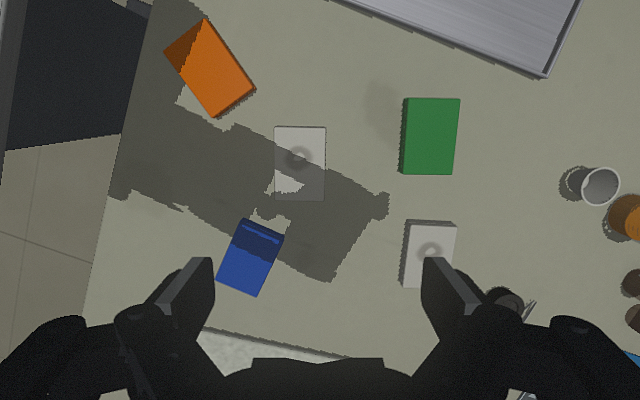

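The near white box is upright at (273..326, 125..198), giving a pose of (0.4787, 0.0235) with yaw 21°. The far box is partly behind a finger.

```bash
python3 - <<'E'
from h import *
e=plan([.4787,0.0235,.10],np.radians(111),6)
E
```

```text
max [0.0025 0.0039 0.0336 0.     0.     0.    ]
[[[0.0012, -0.0019, 0.0166, 0.0, 0.0, 0.0], [0.002, -0.0032, 0.028, 0.0, 0.0, 0.0], [0.0025, -0.0038, 0.0335, 0.0, 0.0, 0.0], [0.0024, -0.0039, 0.0336, 0.0, 0.0, 0.0], [0.0021, -0.0032, 0.0279, 0.0, 0.0, 0.0], [0.0012, -0.0019, 0.0167, 0.0, 0.0, 0.0]]]
end [0.4787 0.0235 0.1   ] 110.96
```

Emit:
play_rows --steps '[[[0.001,-0.002,0.0165,0,0,0],[0.002,-0.003,0.028,0,0,0],[0.0025,-0.004,0.0335,0,0,0],[0.0025,-0.004,0.0335,0,0,0],[0.002,-0.003,0.028,0,0,0],[0.0012,-0.002,0.0165,0,0,0],[0,0,0,0,0,0]]]'

```text
t: 4.95
tcp_pos: [0.4781, 0.0228, 0.0994]
tool_rot: [0.568, 0.823, -0.001, -0.002]
force: [0.3, -0.0, -0.3]
finger_gap: 0.998
```

```bash
cat >> h.py <<'E'
def weigh(n=8):
    F=[];M=[];T=[]
    for i in range(n):
        p=manip.snapshot("wrist");s=manip.sense();F.append(s["force"]);M.append(s["ft_torque"]);T.append(s["tau"])
    print("t",s["t"],"tcp",s["tcp_pos"].round(4),"yaw",np.degrees(yawx(s["tool_rot"])).round(2),"gap",round(s["finger_gap"],3))
    for n_,A in(("F",F),("M",M),("tau",T)): print(n_,np.mean(A,0).round(3),"sd",np.std(A,0).round(3))
    return p
E
python3 - <<'E'
from h import *
p=weigh(6);save(p,"wrist2")
for r in manip.regions_of("box_a",p):
    c=np.argwhere(r["pixels"]).mean(0)[::-1];X=atz(p,c,.015)[0]
    if np.hypot(X[0]-.479,X[1]-.024)<.05: print(r["rect"],fit([(p,r["pixels"])],(.053,.077),0,X,.022))
print(manip.sense()["t"])
plan([.4787,0.0235,.029],np.radians(111),4)
E
```

```text
t 5.25 tcp [0.4799 0.0233 0.1012] yaw 110.94 gap 1.002
F [-0.036  0.35   0.202] sd [0.343 0.211 0.493]
M [ 0.01  -0.006  0.002] sd [0.032 0.021 0.025]
tau [-5.7000e-02 -3.6774e+01 -7.2680e+00 -3.0000e-03  1.3000e-02 -0.0000e+00] sd [0.028 0.212 0.151 0.    0.012 0.   ]
5.3
max [0.0002 0.0004 0.0225 0.1    0.1    0.    ]
[[[0.0001, -0.0002, 0.0136, 0.0, 0.0, 0.0], [0.0002, -0.0003, 0.0224, 0.0, 0.0, 0.0], [0.0001, -0.0004, 0.0225, 0.1, 0.0, 0.0], [0.0001, -0.0002, 0.0136, 0.0, 0.1, 0.0]]]
end [0.4787 0.0235 0.029 ] 110.95
```

View pics/wrist2.png

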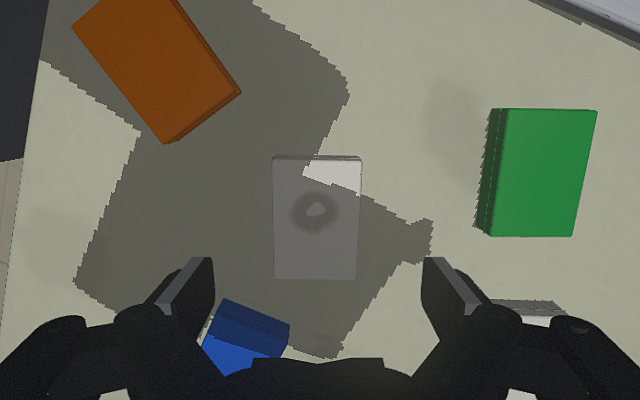

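```bash
python3 - <<'E'
from h import *
p=manip.snapshot("wrist")
C=atz(p,[[273,160],[361,161],[357,279],[274,279]],.022);print(C.round(4),C.mean(0).round(4))
print(np.linalg.norm(C-np.roll(C,-1,0),axis=1).round(4))
for a,b in((0,1),(3,2)): d=C[b]-C[a];print(np.degrees(np.arctan2(d[1],d[0])))
for a,b in((3,0),(2,1)): d=C[b]-C[a];print(np.degrees(np.arctan2(d[1],d[0]))-90)
s=manip.sense();print(s["tcp_pos"],s["force"])
E
```

```text
[[ 0.4424  0.0498  0.022 ]
 [ 0.4891  0.067   0.022 ]
 [ 0.5154 -0.002   0.022 ]
 [ 0.4671 -0.0203  0.022 ]] [0.4785 0.0236 0.022 ]
[0.0497 0.0738 0.0517 0.0744]
20.206127879409138
20.849779741980896
19.360680139032098
20.879642436754153
[0.47966755 0.02350709 0.10095351] [ 0.5912067  -0.20520311  0.32181245]
```

The corners give a centre of (0.4785, 0.0236) and a yaw of about 20.6°, which agrees with the fit. I'll descend and close the fingers.

Emit:
play_rows --steps '[[[0,0,0.0135,0,0,0],[0,0,0.0225,0,0,0],[0,0,0.0225,0,0,0],[0,0,0.013,0,0,0],[0,0,0,0,0,0]]]'

```text
t: 5.98
tcp_pos: [0.4785, 0.0237, 0.0277]
tool_rot: [0.567, 0.824, -0.001, -0.001]
force: [-0.0, 0.1, 0.1]
finger_gap: 0.997
```

Emit:
play_rows --steps '[[[0,0,0,0,0,0],[0,0,0,0,0,0],[0,0,0,0,0,0],[0,0,0,0,0,0],[0,0,0,0,0,0],[0,0,0,0,0,0]]]' --fingers 0.45 --squeeze 20

```text
t: 6.72
tcp_pos: [0.4794, 0.0236, 0.0295]
tool_rot: [0.567, 0.824, 0.0, 0.0]
force: [-2.0, 0.2, 5.2]
finger_gap: 0.602
```

Emit:
play_rows --steps '[[[0,0,-0.003,0,0,0],[0,0,-0.008,0,0,0],[0,0,-0.014,0,0,0],[0,0,-0.018,0,0,0],[0,0,-0.016,0,0,0],[0,0,-0.009,0,0,0],[0,0,-0.0035,0,0,0],[0,0,0,0,0,0],[0,0,0,0,0,0]]]'

```text
t: 7.85
tcp_pos: [0.4789, 0.0236, 0.0999]
tool_rot: [0.567, 0.824, -0.0, -0.001]
force: [-0.1, 0.6, -4.2]
finger_gap: 0.607
```

```bash
python3 - <<'E'
from h import *
p=weigh(10);save(p,"wrist3")
E
```

```text
t 8.35 tcp [0.4792 0.0236 0.1003] yaw 110.96 gap 0.606
F [ 0.05   0.01  -3.939] sd [0.377 0.498 0.26 ]
M [-0.005  0.001  0.01 ] sd [0.028 0.034 0.023]
tau [ 3.0000e-03 -3.9084e+01 -7.9070e+00 -1.0000e-03  4.0000e-03  0.0000e+00] sd [0.005 0.069 0.009 0.    0.001 0.   ]
```

View pics/wrist3.png

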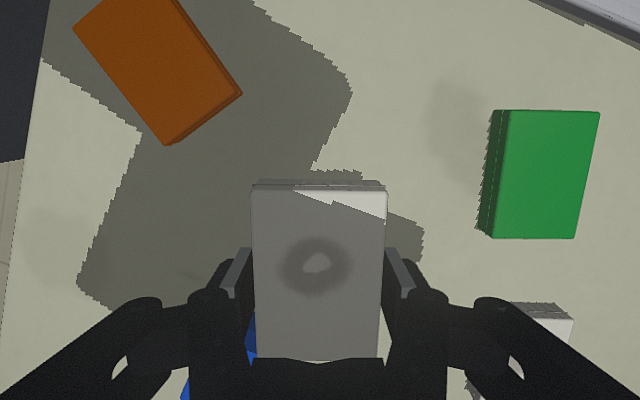

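The box is held level. Its weight is about 3.9–4.1 N, or roughly 0.41 kg, which is well over 300 g, so it goes in the steel tray. I'll put it in the near half so the other half stays free.

```bash
python3 - <<'E'
from h import *
e=plan([.4997,.2634,.10],np.radians(92.6),14)
E
```

```text
max [2.17e-02 7.60e-03 1.00e-04 0.00e+00 0.00e+00 1.80e+00]
[[[0.0075, 0.0036, 0.0, 0.0, 0.0, 0.6], [0.0112, 0.0053, 0.0, 0.0, 0.0, 1.0], [0.0144, 0.0065, 0.0, 0.0, 0.0, 1.2], [0.0171, 0.0073, 0.0001, 0.0, 0.0, 1.4], [0.0192, 0.0076, 0.0, 0.0, 0.0, 1.6], [0.0206, 0.0075, 0.0, 0.0, 0.0, 1.6], [0.0215, 0.0072, 0.0, 0.0, 0.0, 1.8], [0.0217, 0.0064, 0.0001, 0.0, 0.0, 1.7], [0.0213, 0.0057, 0.0, 0.0, 0.0, 1.7], [0.02, 0.0047, 0.0, 0.0, 0.0, 1.6]]]
[[[0.0182, 0.0038, 0.0, 0.0, 0.0, 1.4], [0.0156, 0.0028, 0.0, 0.0, 0.0, 1.2], [0.0122, 0.0019, 0.0001, 0.0, 0.0, 0.9], [0.0082, 0.0012, 0.0, 0.0, 0.0, 0.7]]]
end [0.4997 0.2634 0.1   ] 92.56
```

Emit:
play_rows --steps '[[[0.0075,0.0035,0,0,0,0.6],[0.011,0.0055,0,0,0,1.0],[0.0145,0.0065,0,0,0,1.2],[0.017,0.0075,0,0,0,1.4],[0.019,0.0075,0,0,0,1.6],[0.0205,0.0075,0,0,0,1.6],[0.0215,0.007,0,0,0,1.8],[0.022,0.0065,0,0,0,1.7],[0.0215,0.0055,0,0,0,1.7],[0.02,0.0045,0,0,0,1.6]]]'

```text
t: 9.6
tcp_pos: [0.4944, 0.2098, 0.1002]
tool_rot: [0.665, 0.747, -0.0, -0.0]
force: [0.9, -0.1, -3.5]
finger_gap: 0.608
```

Emit:
play_rows --steps '[[[0.018,0.004,0,0,0,1.4],[0.0155,0.003,0,0,0,1.2],[0.012,0.002,0,0,0,0.9],[0.008,0.001,0,0,0,0.7],[0,0,0,0,0,0],[0,0,0,0,0,0]]]'

```text
t: 10.35
tcp_pos: [0.4996, 0.2623, 0.1002]
tool_rot: [0.691, 0.723, -0.0, -0.0]
force: [-0.2, 0.3, -3.7]
finger_gap: 0.603
```

```bash
python3 - <<'E'
from h import *
p=weigh(6);save(p,"wrist4")
t=manip.snapshot("top");save(t,"top4")
E
```

```text
t 10.65 tcp [0.4999 0.2624 0.1003] yaw 92.53 gap 0.606
F [-0.346  0.107 -4.325] sd [0.187 0.316 0.401]
M [-0.014  0.006 -0.006] sd [0.022 0.017 0.043]
tau [ 8.1000e-02 -4.5284e+01 -1.1215e+01  2.0000e-03  4.0000e-03 -0.0000e+00] sd [0.064 0.005 0.016 0.003 0.002 0.   ]
```

View pics/wrist4.png

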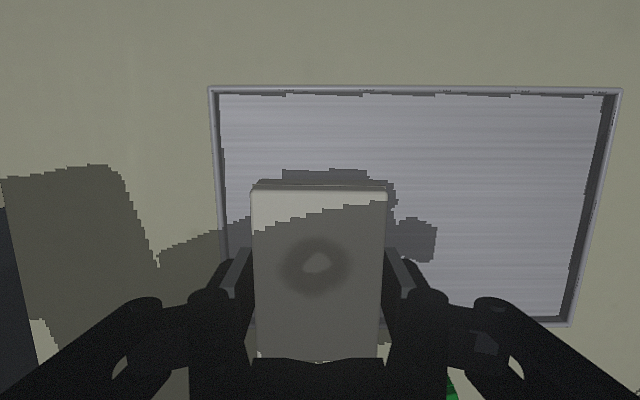

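View pics/top4.png

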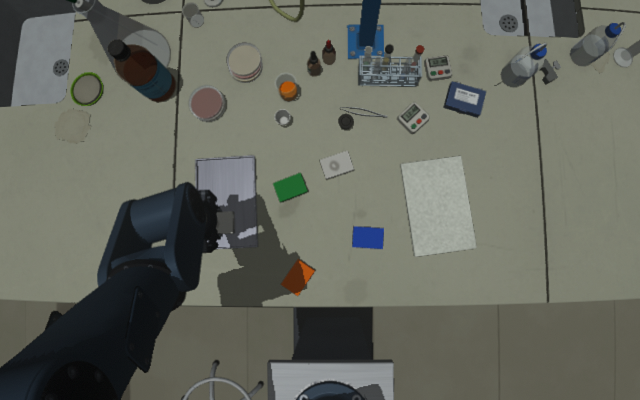

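```bash
python3 - <<'E'
from h import *
p=manip.snapshot("wrist")
C=atz(p,[[208,87],[622,90],[571,327]],.014);print(C.round(4))
print("centre",((C[0]+C[2])/2).round(4),np.linalg.norm(C[1]-C[0]),np.linalg.norm(C[2]-C[1]))
d=C[1]-C[0];print(np.degrees(np.arctan2(d[1],d[0])))
E
```

```text
[[0.4351 0.3375 0.014 ]
 [0.669  0.3471 0.014 ]
 [0.6765 0.1923 0.014 ]]
centre [0.5558 0.2649 0.014 ] 0.23400792984446164 0.15504127733500794
2.3532483479893296
```

The tray centre is confirmed at about (0.557, 0.265) with yaw 2.5°. I'll descend now.

Emit:
play_rows --steps '[[[0,0,0.007,0,0,0],[0,0,0.013,0,0,0],[0,0,0.016,0,0,0],[0,0,0.015,0,0,0],[0,0,0.009,0,0,0],[0,0,0.0035,0,0,0],[0,0,0,0,0,0]]]'

```text
t: 11.62
tcp_pos: [0.4999, 0.2627, 0.0366]
tool_rot: [0.691, 0.723, -0.0, -0.0]
force: [-0.2, 0.3, -3.2]
finger_gap: 0.599
```

Emit:
play_rows --steps '[[[0,0,0.001,0,0,0],[0,0,0.001,0,0,0],[0,0,0.001,0,0,0],[0,0,0,0,0,0]]]'

```text
t: 12.12
tcp_pos: [0.4998, 0.2627, 0.0339]
tool_rot: [0.691, 0.723, 0.0, 0.0]
force: [0.6, 0.8, -4.0]
finger_gap: 0.6
```

Emit:
play_rows --steps '[[[0,0,0.0005,0,0,0],[0,0,0.0005,0,0,0],[0,0,0,0,0,0]]]'

```text
t: 12.5
tcp_pos: [0.4999, 0.2627, 0.0336]
tool_rot: [0.691, 0.723, 0.0, 0.0]
force: [-2.4, -1.5, 7.0]
finger_gap: 0.605
```

The box has touched down (Fz went from −4 to +7 N). I'll release it gently.

Emit:
play_rows --steps '[[[0,0,-0.0005,0,0,0],[0,0,0,0,0,0],[0,0,0,0,0,0],[0,0,0,0,0,0]]]' --fingers 0.8

```text
t: 13.0
tcp_pos: [0.4998, 0.2627, 0.0332]
tool_rot: [0.691, 0.723, -0.0, -0.0]
force: [-0.1, 0.9, 0.8]
finger_gap: 0.801
```

Emit:
play_rows --steps '[[[0,0,-0.005,0,0,0],[0,0,-0.012,0,0,0],[0,0,-0.022,0,0,0],[0,0,-0.03,0,0,0],[0,0,-0.03,0,0,0],[0,0,-0.025,0,0,0],[0,0,-0.01,0,0,0],[0,0,0,0,0,0]]]'

```text
t: 14.0
tcp_pos: [0.5001, 0.2628, 0.1681]
tool_rot: [0.691, 0.723, 0.001, 0.0]
force: [-0.3, 0.2, 0.3]
finger_gap: 0.8
```

```bash
python3 - <<'E'
from h import *
p=manip.snapshot("wrist");save(p,"wrist5")
s=manip.sense();print(s["t"],s["tcp_pos"],s["force"],s["finger_gap"])
ps=manip.snapshot("scene");pt=manip.snapshot("top");save(ps,"scene5")
def near(label,p,X):
    u=proj(p,X)[0];b=None
    for r in manip.regions_of(label,p):
        c=np.argwhere(r["pixels"]).mean(0)[::-1];d=np.linalg.norm(c-u)
        if b is None or d<b[0]: b=(d,r["pixels"])
    return b[1]
X=[.649,-.021,.011]
for v in(ps,pt): print(fit([(v,near("box_a",v,X))],(.053,.077),0,X,.022))
plan([.649,-.021,.12],np.radians(109.5),14)
E
```

```text
14.05 [0.49952653 0.26259869 0.16723865] [-1.28438227  0.72092542  0.62481656] 0.8011493883528381
(array([ 0.63904036, -0.03354592,  0.66062436]), np.float64(0.4667709963484611))
(array([ 0.64851134, -0.02097016,  0.30789823]), np.float64(0.05858696645644823))
max [0.0289 0.01   0.0044 0.1    0.     1.6   ]
[[[-0.01, 0.0047, 0.0016, 0.0, 0.0, -0.6], [-0.015, 0.0069, 0.0024, 0.0, 0.0, -0.9], [-0.0193, 0.0085, 0.003, 0.0, 0.0, -1.1], [-0.0228, 0.0096, 0.0036, 0.0, 0.0, -1.3], [-0.0255, 0.01, 0.0039, 0.0, 0.0, -1.4], [-0.0276, 0.01, 0.0042, -0.1, 0.0, -1.6], [-0.0286, 0.0096, 0.0044, 0.0, 0.0, -1.6], [-0.0289, 0.0087, 0.0043, 0.0, 0.0, -1.6], [-0.0283, 0.0077, 0.0043, 0.0, 0.0, -1.5], [-0.0266, 0.0065, 0.0039, 0.0, 0.0, -1.5]]]
[[[-0.0242, 0.0052, 0.0036, 0.0, 0.0, -1.3], [-0.0207, 0.004, 0.003, 0.0, 0.0, -1.1], [-0.0163, 0.0028, 0.0024, 0.0, 0.0, -0.9], [-0.0109, 0.0017, 0.0016, 0.0, 0.0, -0.5]]]
end [ 0.649 -0.021  0.12 ] 109.45
```

View pics/wrist5.png

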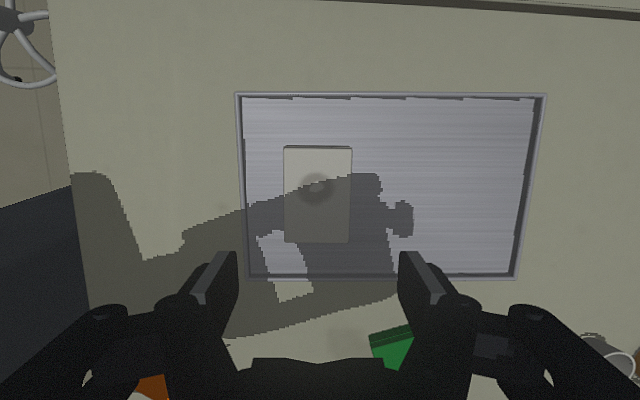

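The first box lies flat inside the tray, at (284..352, 147..243) in the wrist view and clear of the rim. Now I'll go to the second box.

Emit:
play_rows --steps '[[[-0.01,0.0045,0.0015,0,0,-0.6],[-0.015,0.007,0.0025,0,0,-0.9],[-0.0195,0.0085,0.003,0,0,-1.1],[-0.023,0.0095,0.0035,0,0,-1.3],[-0.0255,0.01,0.004,0,0,-1.4],[-0.0275,0.01,0.004,0,0,-1.6],[-0.0285,0.0095,0.0045,0,0,-1.6],[-0.029,0.009,0.0045,0,0,-1.6],[-0.0285,0.0075,0.0045,0,0,-1.5],[-0.0265,0.0065,0.004,0,0,-1.5]]]' --fingers 1

```text
t: 15.5
tcp_pos: [0.6156, 0.0419, 0.1305]
tool_rot: [0.604, 0.797, -0.0, -0.0]
force: [-0.0, 0.4, 0.0]
finger_gap: 0.999
```

Emit:
play_rows --steps '[[[-0.024,0.005,0.0035,0,0,-1.3],[-0.0205,0.004,0.003,0,0,-1.1],[-0.0165,0.003,0.0025,0,0,-0.9],[-0.011,0.0015,0.0015,0,0,-0.5],[0,0,0,0,0,0],[0,0,0,0,0,0]]]'

```text
t: 16.25
tcp_pos: [0.6488, -0.0205, 0.1208]
tool_rot: [0.577, 0.817, -0.0, -0.0]
force: [-0.1, 0.5, 0.2]
finger_gap: 0.997
```

```bash
python3 - <<'E'
from h import *
p=weigh(6);save(p,"wrist6")
for r in manip.regions_of("box_b",p):
    c=np.argwhere(r["pixels"]).mean(0)[::-1];X=atz(p,c,.015)[0]
    if np.hypot(X[0]-.649,X[1]+.021)<.05: print(r["rect"],fit([(p,r["pixels"])],(.053,.077),0,X,.022))
E
```

```text
t 16.55 tcp [ 0.6492 -0.0206  0.1209] yaw 109.49 gap 1.0
F [ 0.361 -0.016  0.051] sd [0.347 0.615 0.69 ]
M [0.009 0.004 0.007] sd [0.039 0.031 0.022]
tau [-1.2300e-01 -4.8648e+01 -1.4007e+01 -4.0000e-03  0.0000e+00  0.0000e+00] sd [0.107 0.045 0.028 0.004 0.003 0.   ]
```

View pics/wrist6.png

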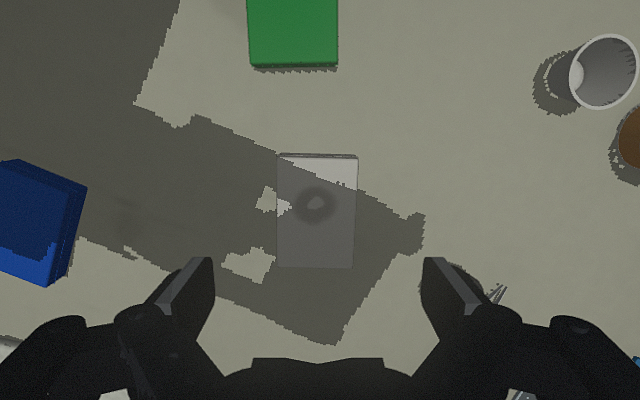

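```bash
python3 - <<'E'
from h import *
p=manip.snapshot("wrist")
C=atz(p,[[277,158],[357,158.5],[353,269],[277,267.5]],.022);print(C.mean(0).round(4))
for a,b in((0,1),(3,2)): d=C[b]-C[a];print(np.degrees(np.arctan2(d[1],d[0])))
for a,b in((3,0),(2,1)): d=C[b]-C[a];print(np.degrees(np.arctan2(d[1],d[0]))-90)
for l in("rubber_stopper","bench_timer"):
  t=manip.snapshot("top")
  print([(round(r["score"],2),atz(t,r["point"],0).round(3)) for r in manip.pinpoint(l,t)])
plan([C.mean(0)[0],C.mean(0)[1],.029],np.radians(109),5)
E
```

```text
[ 0.6482 -0.0225  0.022 ]
19.050619955009314
18.18768762455174
17.60944610287568
19.09053476166116
[]
[(0.56, array([[ 0.77 , -0.219,  0.   ]])), (0.5, array([[0.5  , 0.261, 0.   ]]))]
max [0.0003 0.0004 0.0241 0.     0.     0.1   ]
[[[-0.0001, -0.0002, 0.0126, 0.0, 0.0, 0.1], [-0.0003, -0.0003, 0.0213, 0.0, 0.0, 0.1], [-0.0002, -0.0004, 0.0241, 0.0, 0.0, 0.1], [-0.0002, -0.0004, 0.0212, 0.0, 0.0, 0.1], [-0.0002, -0.0002, 0.0126, 0.0, 0.0, 0.1]]]
end [ 0.6482 -0.0225  0.029 ] 108.96
```

Emit:
play_rows --steps '[[[0,0,0.0125,0,0,0.1],[-0.0005,-0.0005,0.021,0,0,0.1],[-0.0005,-0.0005,0.024,0,0,0.1],[0,-0.0005,0.0215,0,0,0.1],[0,0,0.0125,0,0,0.1],[0,0,0,0,0,0]]]'

```text
t: 17.6
tcp_pos: [0.6473, -0.0224, 0.0279]
tool_rot: [0.581, 0.814, -0.001, -0.001]
force: [-0.7, -0.5, 0.1]
finger_gap: 0.997
```

Emit:
play_rows --steps '[[[0,0,0,0,0,0],[0,0,0,0,0,0],[0,0,0,0,0,0],[0,0,0,0,0,0],[0,0,0,0,0,0],[0,0,0,0,0,0]]]' --fingers 0.45 --squeeze 20

```text
t: 18.35
tcp_pos: [0.6488, -0.0227, 0.0305]
tool_rot: [0.581, 0.814, 0.0, 0.001]
force: [-0.4, -0.4, 5.7]
finger_gap: 0.605
```

Emit:
play_rows --steps '[[[0,0,-0.003,0,0,0],[0,0,-0.008,0,0,0],[0,0,-0.016,0,0,0],[0,0,-0.022,0,0,0],[0,0,-0.022,0,0,0],[0,0,-0.014,0,0,0],[0,0,-0.0065,0,0,0],[0,0,0,0,0,0],[0,0,0,0,0,0]]]'

```text
t: 19.48
tcp_pos: [0.6475, -0.0224, 0.12]
tool_rot: [0.581, 0.814, -0.0, -0.001]
force: [0.5, 0.2, -3.9]
finger_gap: 0.603
```

```bash
python3 - <<'E'
from h import *
p=weigh(14);save(p,"wrist7")
E
```

```text
t 20.175 tcp [ 0.6482 -0.0226  0.1209] yaw 108.95 gap 0.607
F [-0.117  0.173 -3.739] sd [0.378 0.516 0.53 ]
M [-0.012  0.001 -0.   ] sd [0.032 0.028 0.03 ]
tau [ 2.0000e-03 -5.1025e+01 -1.4867e+01  2.0000e-03  6.0000e-03  0.0000e+00] sd [0.005 0.12  0.031 0.    0.003 0.   ]
```

View pics/wrist7.png

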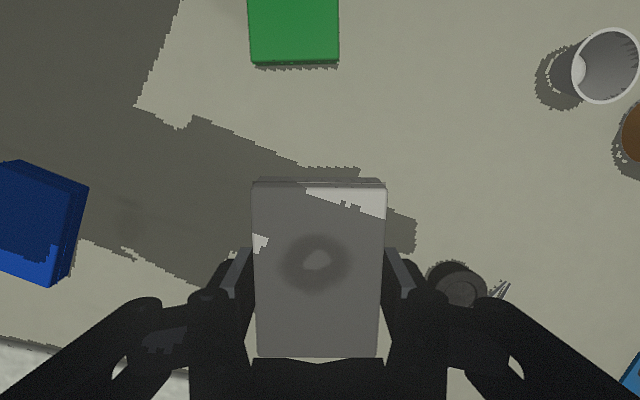

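The second box weighs about 3.75 N by the wrist force and about 3.7 N by the joint-2 torque, roughly 380 g. That is also over 300 g, so it goes in the tray's free far half at (0.612, 0.268).

```bash
python3 - <<'E'
from h import *
e=plan([.612,.2675,.10],np.radians(92.5),16)
E
```

```text
max [0.0241 0.0032 0.0017 0.     0.     1.4   ]
[[[0.0083, 0.0017, 0.0006, 0.0, 0.0, 0.5], [0.0122, 0.0025, 0.0009, 0.0, 0.0, 0.7], [0.0155, 0.0029, 0.0011, 0.0, 0.0, 0.9], [0.0183, 0.0031, 0.0013, 0.0, 0.0, 1.0], [0.0205, 0.0032, 0.0015, 0.0, 0.0, 1.2], [0.0223, 0.0029, 0.0016, 0.0, 0.0, 1.2], [0.0234, 0.0026, 0.0017, 0.0, 0.0, 1.4], [0.024, 0.0021, 0.0017, 0.0, 0.0, 1.3], [0.0241, 0.0015, 0.0017, 0.0, 0.0, 1.4], [0.0235, 0.001, 0.0017, 0.0, 0.0, 1.3]]]
[[[0.0225, 0.0003, 0.0016, 0.0, 0.0, 1.3], [0.0208, -0.0001, 0.0015, 0.0, 0.0, 1.1], [0.0185, -0.0005, 0.0013, 0.0, 0.0, 1.1], [0.0158, -0.0007, 0.0012, 0.0, 0.0, 0.9], [0.0124, -0.0007, 0.0008, 0.0, 0.0, 0.7], [0.0085, -0.0007, 0.0006, 0.0, 0.0, 0.5]]]
end [0.612  0.2675 0.1   ] 92.45
```

Emit:
play_rows --steps '[[[0.0085,0.0015,0.0005,0,0,0.5],[0.012,0.0025,0.001,0,0,0.7],[0.0155,0.003,0.001,0,0,0.9],[0.0185,0.003,0.0015,0,0,1.0],[0.0205,0.003,0.0015,0,0,1.2],[0.0225,0.003,0.0015,0,0,1.2],[0.0235,0.0025,0.0015,0,0,1.4],[0.024,0.002,0.0015,0,0,1.3],[0.024,0.0015,0.002,0,0,1.4],[0.0235,0.001,0.0015,0,0,1.3]]]'

```text
t: 21.42
tcp_pos: [0.6229, 0.1718, 0.1072]
tool_rot: [0.656, 0.755, -0.0, -0.0]
force: [0.7, -0.3, -4.0]
finger_gap: 0.604
```

Emit:
play_rows --steps '[[[0.0225,0.0005,0.0015,0,0,1.3],[0.021,0,0.0015,0,0,1.1],[0.0185,-0.0005,0.0015,0,0,1.1],[0.016,-0.0005,0.001,0,0,0.9],[0.0125,-0.0005,0.001,0,0,0.7],[0.0085,-0.0005,0.0005,0,0,0.5],[0,0,0,0,0,0],[0,0,0,0,0,0]]]'

```text
t: 22.42
tcp_pos: [0.6123, 0.2679, 0.1003]
tool_rot: [0.692, 0.722, -0.0, 0.0]
force: [0.3, -0.8, -2.9]
finger_gap: 0.604
```

```bash
python3 - <<'E'
from h import *
p=weigh(8);save(p,"wrist8")
E
```

```text
t 22.825 tcp [0.6123 0.2681 0.1004] yaw 92.43 gap 0.605
F [ 0.318 -0.121 -3.894] sd [0.441 0.432 0.333]
M [-0.007  0.008 -0.015] sd [0.024 0.024 0.018]
tau [ 8.5000e-02 -5.2890e+01 -1.4814e+01  5.0000e-03  2.0000e-03 -0.0000e+00] sd [0.108 0.01  0.004 0.005 0.001 0.   ]
```

View pics/wrist8.png

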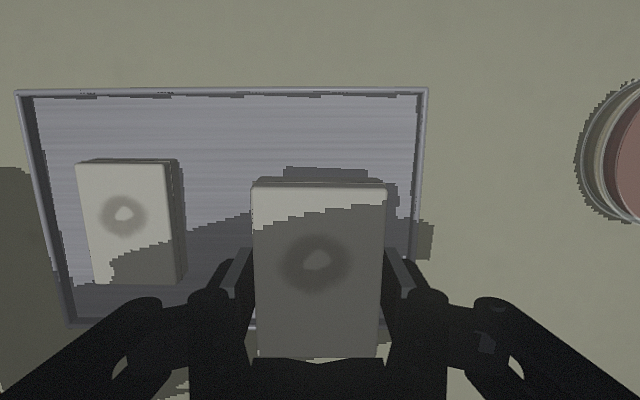

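The second reading is 3.9 N, which agrees. The first box is still flat, and the target spot is free. I'll descend.

Emit:
play_rows --steps '[[[0,0,0.007,0,0,0],[0,0,0.013,0,0,0],[0,0,0.016,0,0,0],[0,0,0.015,0,0,0],[0,0,0.009,0,0,0],[0,0,0.0035,0,0,0],[0,0,0,0,0,0]]]'

```text
t: 23.7
tcp_pos: [0.6122, 0.2684, 0.0367]
tool_rot: [0.692, 0.722, -0.0, -0.0]
force: [1.0, -1.4, -3.3]
finger_gap: 0.607
```

Emit:
play_rows --steps '[[[0,0,0.001,0,0,0],[0,0,0.001,0,0,0],[0,0,0.001,0,0,0],[0,0,0,0,0,0]]]'

```text
t: 24.2
tcp_pos: [0.6124, 0.2684, 0.0345]
tool_rot: [0.692, 0.722, 0.0, 0.0]
force: [-1.9, -0.1, 0.7]
finger_gap: 0.603
```

Emit:
play_rows --steps '[[[0,0,0.0003,0,0,0],[0,0,0,0,0,0]]]'

```text
t: 24.45
tcp_pos: [0.6124, 0.2685, 0.0345]
tool_rot: [0.692, 0.722, 0.0, 0.0]
force: [-2.0, -1.3, 5.7]
finger_gap: 0.609
```

Emit:
play_rows --steps '[[[0,0,0,0,0,0],[0,0,0,0,0,0],[0,0,0,0,0,0],[0,0,0,0,0,0]]]' --fingers 0.78

```text
t: 24.95
tcp_pos: [0.6122, 0.2684, 0.0333]
tool_rot: [0.692, 0.722, -0.0, -0.0]
force: [-0.7, -0.3, -0.1]
finger_gap: 0.783
```

Emit:
play_rows --steps '[[[0,0,-0.005,0,0,0],[0,0,-0.012,0,0,0],[0,0,-0.022,0,0,0],[0,0,-0.03,0,0,0],[0,0,-0.03,0,0,0],[0,0,-0.025,0,0,0],[0,0,-0.02,0,0,0],[0,0,-0.01,0,0,0],[0,0,0,0,0,0]]]'

```text
t: 26.08
tcp_pos: [0.6127, 0.2685, 0.1892]
tool_rot: [0.692, 0.722, 0.001, 0.001]
force: [-0.4, -0.2, -1.2]
finger_gap: 0.78
```

```bash
python3 - <<'E'
from h import *
p=manip.snapshot("wrist");save(p,"wrist9")
s=manip.sense();print(s["t"],s["tcp_pos"],s["force"],s["finger_gap"])
ps=manip.snapshot("scene");save(ps,"scene9")
for r in manip.regions_of("box_a",p):
    c=np.argwhere(r["pixels"]).mean(0)[::-1];X=atz(p,c,.018)[0]
    if X[1]>.2: print(r["rect"],fit([(p,r["pixels"])],(.053,.077),.004,X,.022))
E
```

```text
26.125 [0.61206609 0.26832514 0.18795534] [-0.07109816 -0.49647556 -0.1080604 ] 0.7774297777624476
[285.0, 141.7, 349.2, 235.9] (array([0.61180858, 0.2691158 , 3.15803038]), np.float64(0.0631842805796381))
[145.8, 142.7, 224.6, 234.1] (array([0.50045352, 0.26217513, 0.03851148]), np.float64(0.06916667458409742))
```

View pics/wrist9.png

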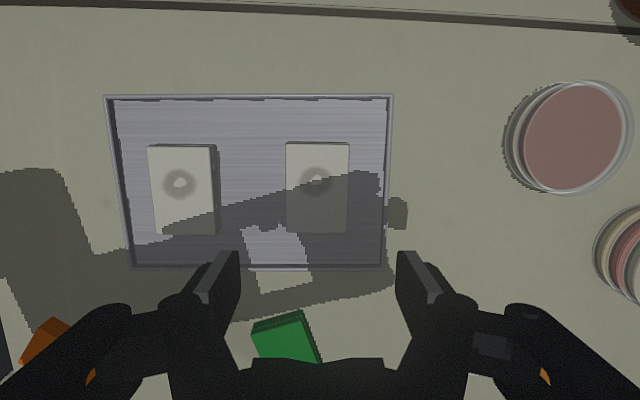

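View pics/scene9.png

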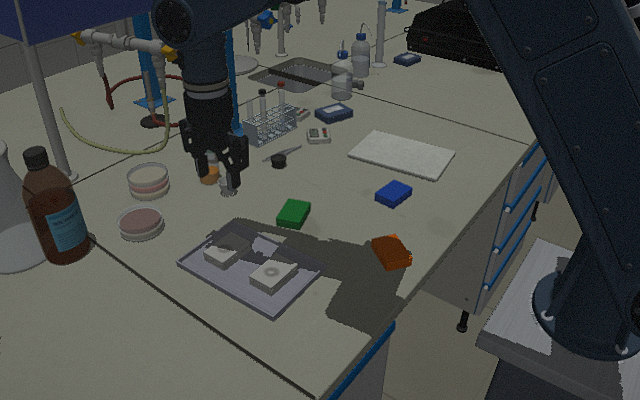

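Both boxes lie flat inside the tray, apart from each other and clear of the rim. The bystanders and look-alikes haven't moved, and the gripper is clear, so I'm handing in.

```bash
python3 -c "
from station import manip
print(manip.sign_off())"
```

```text
the job is handed in; nothing more can be done
None
```

Both white boxes turned out heavier than 300 g, so I put both in the steel tray and handed the job in at about 26 s of the 64 s allowed.

- **Weights:** The box that was nearer the robot weighed about 4.0–4.3 N (roughly 0.42 kg). The farther one weighed about 3.7–3.9 N (roughly 0.38 kg). I hefted each box twice. For the farther box the joint-torque change gave about 3.7 N, in agreement. For the nearer box the same check gave about 4.8 N from a noisy baseline, which is still above 300 g.
- **Handling:** I set the squeeze to 20 N, the gripper's minimum. I took that as the total, so about 10 N a finger, but I couldn't check the force per finger. Each box was lowered in 1 mm or smaller steps until it touched down, with 6–7 N of contact force at most, and then released.
- **Last checks:** The wrist picture shows both boxes flat in the tray, at about (0.500, 0.262) and (0.612, 0.269), about 6 cm apart and clear of the rim. In the scene picture the bystanders and the coloured look-alikes appear not to have moved. The gripper was open and about 0.15 m above the boxes.

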